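# Run the jar shuttle in under the filling nozzle

## Task

Bring the empty jar under the filling nozzle: push the spring-loaded shuttle in by its blue push plate until the catch has clicked behind it, then let it come back until it rests latched on the stop pin, and take your hand away. Keep off the jar, and leave the filled jars, the lid and the bottle where they stand.

Things in the scene. Friction and masses are not known exactly. Their poses are not given: they have to be found in the camera images.
- station: Filling station fixed to the bench: steel base plate 435 x 170 mm (x -195 to +240 mm, top 20 mm high), guide shafts, and a post at x = 205 mm with the nozzle head (up to 291 mm high) over x = 55 mm. Origin on the bench surface, on the shuttle's centre line; x is the direction in which the shuttle is pushed in, z up. Catch on the -y side, return spring's tube on the +y side.
- shuttle (a joint): Shuttle travel along the station's x, m. 0 = out (start); 0.090 = latched, back on the stop pin, jar under nozzle; 0.112 = hard end stop. A spring drives it towards 0 (2.5 N at 0, 9 N at the end; damping and catch add up to 6 N). The catch drops in at about 0.091: push to 0.095 or more, to the end stop if you like, then let it come back. Let go short of that, it returns to 0; push again.
- push_face (a point): Centre of the rear face of the blue push plate, an upright plate 64 mm wide across the shuttle's rear end, from 34 to 115 mm above the bench; this point is 78.5 mm up. x of this frame points in the pushing direction (into the face), y along the plate. Its front slopes down towards the jar, so it cannot be gripped. Jar's centre 150 mm ahead; behind the face is only a shaft block 42 mm high.
- catch (a joint): Angle of the sprung catch lever beside the shuttle, in rad. 0 = dropped in; the brass strike on the shuttle swings it out to about 0.2 as it passes, then it springs back to 0 (the click). It works by itself and needs no touching; its red thumb tab is for releasing the shuttle.
- stop_pin (a point): Top of the catch's stop pin, 8 mm diameter, 48 mm above the bench. When latched, the strike's square rear face rests against this pin.
- nozzle (a point): Centre of the nozzle's mouth, 158 mm above the bench, opening downwards.
- jar: Empty open glass jar, 62 mm diameter, 95 mm high, standing in the white nest of the shuttle, its foot 45 mm above the bench in a pocket 10 mm deep with 2 mm play all round. Origin at the centre of its underside, z up. It rides along with the shuttle.
- full_jar0: Filled jar with red lid, 62 mm diameter, 98 mm high, on the bench beside the station. Origin at the centre of its underside. To be left alone.
- full_jar1: Another such filled jar. To be left alone.
- red_lid: Loose red lid, 58 mm diameter, 15 mm high, on the bench. Origin at the centre of its underside. To be left alone.
- bottle: White sanitiser bottle with blue cap, 64 mm diameter, 178 mm high, on the bench. Origin at the centre of its underside. To be left alone.
Not all that is in view belongs to the job. What is shaped like the jar but purple is not meant.

How it is judged (in metres and radians):
On the way, in this order (a step that is already met when the one before it is completed fails the run):
1. the shuttle is pushed in by its push plate, to within the last part of its travel (value of joint shuttle above 0.075 m and contact force between the fingers and push_plate above 0.5 N), for 0.02 s.
2. the shuttle has come back onto the stop pin and is latched there, with the fingers off the plate (value of joint shuttle between 0.0875 and 0.0925 m and value of joint catch below 0.05 rad and contact force between the fingers and push_plate below 0.05 N), for 0.3 s.
At the end, for the whole second after the job is handed in: The shuttle rests latched on the stop pin (joint 0.090 within 2.5 mm), the catch is dropped in (below 0.05 rad), and the empty jar stands upright and still in its nest, centred under the nozzle within 6 mm (value of joint shuttle between 0.0875 and 0.0925 m and value of joint catch below 0.05 rad and horizontal distance between jar and nozzle below 0.006 m and angle between jar's own z axis and vertical below 0.1 rad and linear speed of jar below 0.02 m/s); the robot touches nothing.
It fails at once if the robot touches the empty jar (contact force between any of the fingers, the arm and jar above 0.3 N).
It fails at once if the empty jar is tipped or lifted out of its nest (angle between jar's own z axis and vertical above 0.4 rad or z of jar in the frame of station above 0.056 m).
It fails at once if a filled jar, the lid or the bottle is moved by more than 15 mm (distance of any of full_jar0, full_jar1, red_lid, bottle from where it was at the start of the episode above 0.015 m).
It also fails if it takes over 45 s, if anything falls off the work surface, if the arm or the gripper's body presses on something with over 40 N, if the wrist force passes 120 N, or if a joint passes its speed limit or range.

## Robot

A 7-joint arm with a two-finger parallel gripper is mounted at the origin on the work surface. World frame = base frame: x ahead of the robot, y to its left, z up, the work surface at z = 0. Lengths are in mm, angles in degrees, forces in N, time in s.
With the tool pointing down it reaches from about 400 to 875 mm from the base axis. Payload 6.5 kg.
Tool frame: the origin (TCP) lies midway between the tips of the shut fingers; the grasp point (between the pads) lies ctrl.grasp_offset behind it (ctrl.grasp_offset is the distance from the TCP to the grasp point, in mm); x points along the fingers, z is the direction in which the jaws open and shut, and the axes are right-handed (so a half turn about x gives the same grasp; the last joint's range is limited). The gripper opens to 88 mm and grips with 3 to 60 N. Pads are 18 mm wide; open, the fingers measure 123 mm over their backs; the gripper's body (75 mm by 187 mm) begins 45 mm behind the grasp point.
Start: joints at [59.519, 30.733, -0.252, 88.115, 0.149, 61.152, -4.079], TCP at [291.934, -580.745, 238.716] pointing down, gripper open.
Joint ranges: [-154.64, 154.64], [-21.42, 123.67], [-72.66, 72.17], [13.99, 137.28], [-74.86, 254.86], [10.95, 109.41], [-158.01, 158.01]. Speed limits (degrees/s): [136.94, 136.94, 180, 180, 180, 180, 180].

## Interface

Orientations are given as [roll, pitch, yaw] about the fixed x, y, z axes, in that order (R = Rz(yaw) Ry(pitch) Rx(roll)).
In Python, from bench import ctrl gives the robot as it stands.
- The arm moves only by the tool move_arm, never from a script. Its argument "increments" is a list of rows, each an object with "hand": the opening, from 0 (shut) to 1 (fully open); "dp": the shift along the tool's x, y, z in mm, a list of three; "twist": the turn, a rotation vector about the tool's x, y, z in rad, a list of three. A call has 1 to 20 rows; each row shifts and turns the commanded pose from where the row before left it, along the tool's axes as they then stand; what a row does not reach is not made up. A row lasts 1/8 s, in which the tool goes at most 62.5 mm and 10.7 degrees, less where a joint would pass 70% of its speed; a pose out of reach is approached as far as the arm can. A call with a gripper value outside its range is refused whole. The fingers move at their own pace and stop on an object; "newtons" is the grip in N (left out, the last holds). Time passes only in rows, so rows that do not move let the fingers close. It gives the time, the measured TCP pose, the force and the opening at its end, in the units of the state.
- ctrl.get_state(): the state, without advancing time (a new reading comes with each control period).
- ctrl.read_camera(name): name is "scene" or "top"; returns a dict with "color" (420x560x3 uint8, red, green, blue), "intrinsics" (3x3 intrinsics, pixels), "D" ([k1, k2, p1, p2, k3] as OpenCV has them; the pictures are not rectified), "R" (3x3) and "t" (3): a world point X has camera coordinates R X + t. Camera axes: x right, y down, z forward; pixel columns grow to the right and rows downward; lengths in mm; the calibration is good to about 2 mm. A picture is of the moment at which its call begins. There is no depth.
- ctrl.hand_in(): hands the job in, once; it reports no verdict.
The state is a dict: "t": time; "joints": joint angles; "joint_vel": joint speeds; "joint_torque": joint torques, N m; "tcp_pos": TCP position; "tool_rot": TCP orientation; "force": force on the tool from outside, world axes, zero at the start; "torque": the same for the moment, N m; "width": opening from 0.0 (shut) to 1.0 (fully open).
Only numpy, scipy, OpenCV 4.12 (cv2) and the standard library are available. Lean on these libraries where they do the work, as an engineer would, in place of code of your own. Each camera call takes 0.05 s, during which the arm holds its last target.

## Working session

There is one attempt and no reset: what is moved stays moved. The work goes in short steps, Python scripts to look and compute and a tool call to move; the robot and the scene stay as the last step left them, time stands still between calls to the robot, and variables do not carry over. Pictures are saved under pics/ and viewed, and the job is handed in when it is done.

Besides the shell and the picture viewer there is one more tool, called by a JSON object that holds its "method" and its "body", one argument or row to a line. move_arm: Moves the arm, as the interface text tells. Its arguments: {"type":"object","properties":{"increments":{"type":"array"},"newtons":{"type":"number"}},"required":["increments"]}

```bash
mkdir -p pics; ls
python3 - <<'E'
from bench import ctrl
import cv2
s=ctrl.get_state();print(s['t'],s['tcp_pos'],s['tool_rot'],s['width'],ctrl.grasp_offset)
for n in('scene','top'):
    c=ctrl.read_camera(n);cv2.imwrite(f'pics/{n}0.png',c['color'][:,:,::-1]);print(n,c['intrinsics'],c['D'],c['R'],c['t'])
E
```

```text
pics
0.0 [ 291.64110901 -580.21820929  237.8105554 ] [-175.61269296   89.89943115  121.07944375] 1.0005201045048382 18.700000000000003
scene [[395.95207433   0.         283.46413557]
 [  0.         395.95207433 212.81849441]
 [  0.           0.           1.        ]] [-0.075163  0.        0.        0.        0.      ] [[ 1.77982472e-01  9.84033580e-01 -3.91313653e-04]
 [ 5.27934846e-01 -9.58233187e-02 -8.43861772e-01]
 [-8.30425818e-01  1.49986016e-01 -5.36560487e-01]] [-132.83025282 -222.79688597 1392.60613142]
top [[526.14022476   0.         287.33887489]
 [  0.         526.14022476 207.2417813 ]
 [  0.           0.           1.        ]] [-0.07204125  0.          0.          0.          0.        ] [[ 0.00909877 -0.99994512 -0.00519295]
 [-0.9891608  -0.00823928 -0.14660501]
 [ 0.14655418  0.00647058 -0.98918148]] [   9.05768103  647.03390259 1185.36710005]
```

View pics/scene0.png

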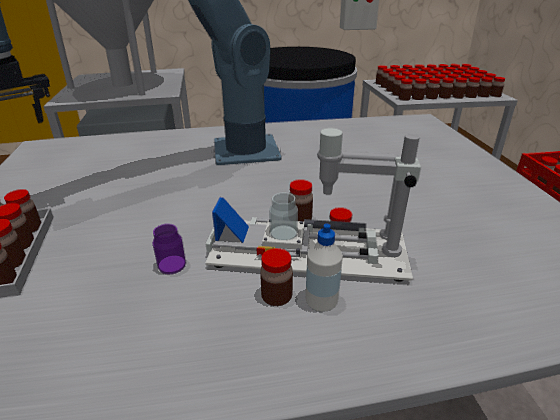

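View pics/top0.png

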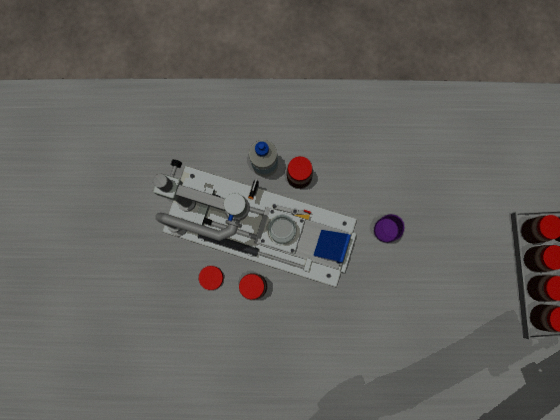

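Candidates for the blue plate:
- Slanted plate: top (333,246), scene (228,222).
- Bottle cap: top (262,148).
- Blue ring at the nozzle: top (230,213).
- Drum in the background: scene (305,100).

I choose the slanted plate and will check it in a crop. The purple jar at top (389,228) stands behind it and is not to be touched.

```bash
cat > h.py <<'E'
import cv2,numpy as np
from bench import ctrl
def ray(c,px):
    u=cv2.undistortPoints(np.array([[px]],float),c['intrinsics'],np.array(c['D'],float))[0,0]
    R=np.array(c['R']);t=np.array(c['t']); return -R.T@t, R.T@np.array([u[0],u[1],1.])
def onz(c,px,z):
    o,d=ray(c,px); return o+d*(z-o[2])/d[2]
def proj(c,X):
    return cv2.projectPoints(np.array(X,float).reshape(-1,1,3),cv2.Rodrigues(np.array(c['R']))[0],np.array(c['t'],float),c['intrinsics'],np.array(c['D'],float))[0][:,0]
E
python3 - <<'E'
from h import *
c=ctrl.read_camera('top')['color'][140:300,140:410,::-1]
cv2.imwrite('pics/topc.png',cv2.resize(c,None,fx=2.95,fy=2.95,interpolation=cv2.INTER_CUBIC))
c=ctrl.read_camera('scene')['color'][180:300,150:310,::-1]
cv2.imwrite('pics/scenec.png',cv2.resize(c,None,fx=5,fy=5,interpolation=cv2.INTER_CUBIC))
for n in('top','scene'):
    c=ctrl.read_camera(n);h=cv2.cvtColor(c['color'],cv2.COLOR_RGB2HSV)
    m=cv2.inRange(h,(105,150,40),(125,255,255));k,l,s,ce=cv2.connectedComponentsWithStats(m)
    for i in range(1,k):
        if s[i,4]>60:
            cn=cv2.findContours((l==i).astype('uint8'),0,2)[0][0]
            print(n,s[i],ce[i],cv2.approxPolyDP(cn,3,True)[:,0].tolist())
print(ctrl.get_state()['t'])
E
```

```text
top [255 142  14  13 144] [261.38194444 148.04861111] [[256, 144], [258, 154], [267, 152], [264, 142]]
top [314 230  37  32 831] [331.84596871 245.15884477] [[321, 230], [314, 255], [342, 261], [350, 235]]
scene [ 264   81   91   41 2867] [307.97663062 103.00732473] [[354, 82], [320, 89], [265, 86], [265, 121], [350, 117]]
scene [213 198  36  45 882] [227.95804989 220.23696145] [[219, 198], [213, 210], [215, 239], [218, 240], [225, 223], [242, 242], [247, 225]]
scene [318 223  17  23 289] [325.88581315 235.24221453] [[325, 223], [318, 231], [318, 241], [328, 245], [333, 242], [334, 232]]
0.3
```

View pics/topc.png

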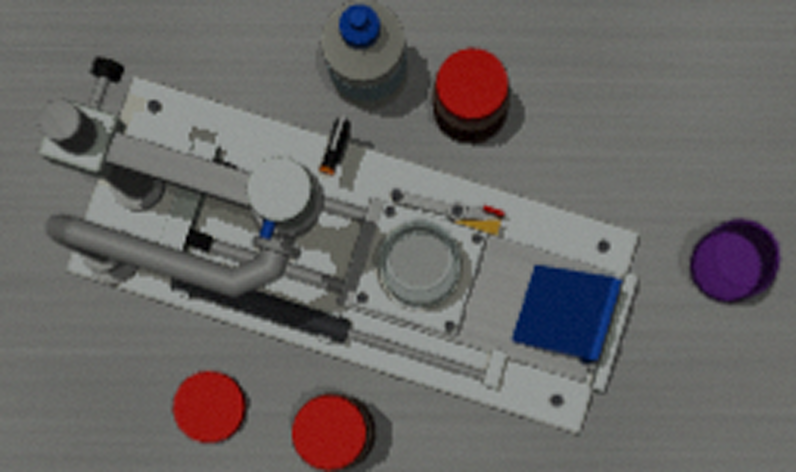

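View pics/scenec.png

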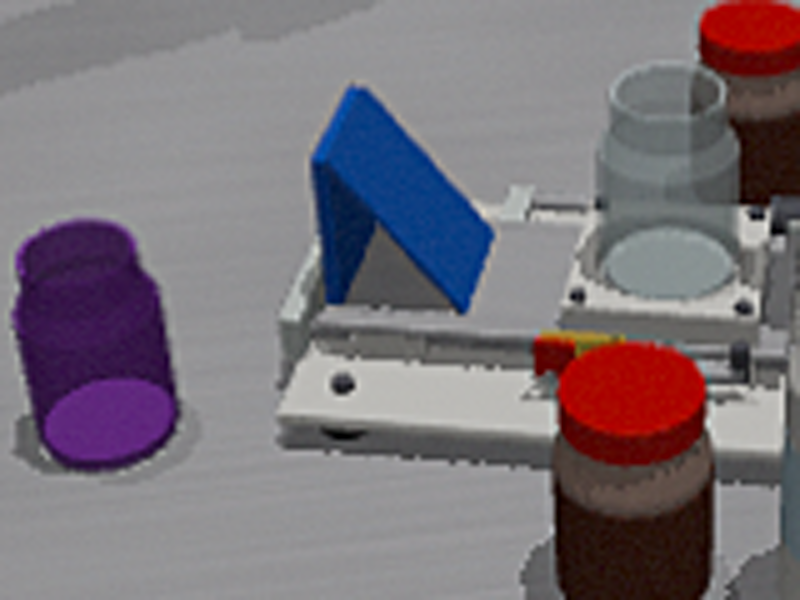

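The crops confirm it: the plate with the sloping front at the outer end of the shuttle. Its rear top edge runs (350,235)–(342,261) in the top view. The purple jar is behind it at (389,228).

Run:
```python
from h import *
from scipy.spatial.transform import Rotation as Ro
np.set_printoptions(precision=1,suppress=True)
t=ctrl.read_camera('top');s=ctrl.read_camera('scene')
A=onz(t,(350.5,235),115);B=onz(t,(342.5,261.5),115);print('plate edge',A,B,np.linalg.norm(A-B))
print('scene edge',onz(s,(213,210),115),onz(s,(219,197.5),115))
P=[onz(t,(140+x/2.95,140+y/2.95),20) for x,y in((638,233),(578,433),(135,78),(68,268))]
for p in P:print(p)
print(np.linalg.norm(P[0]-P[1]),np.linalg.norm(P[0]-P[2]))
ex=(P[2]+P[3]-P[0]-P[1])[:2]
a1=np.degrees(np.arctan2(*(P[2]-P[0])[1::-1]));a2=np.degrees(np.arctan2(*(P[3]-P[1])[1::-1]))
e=(A-B)[:2];print('yaw base',a1,a2,'edge', np.degrees(np.arctan2(e[0],-e[1]))*-1, np.degrees(np.arctan2(e[1],e[0]))+90)
yaw=np.radians((a1+a2)/2);x=np.array([np.cos(yaw),np.sin(yaw)]);y=np.array([-x[1],x[0]])
rear=(P[0]+P[1])[:2]/2; o=rear+195*x
print('origin via base',o,'face via base',o-185*x,'face via edge',(A+B)[:2]/2)
print('purple top c',onz(t,(389,226),95),'purple foot',onz(s,(170,264),0))
st=ctrl.get_state();Rm=Ro.from_euler('xyz',st['tool_rot'],degrees=True).as_matrix();print(Rm,st['tcp_pos'],st['joints'])
jar=onz(t,(140+418/2.95,140+258/2.95),50);print('jar',jar,((jar[:2]-(A+B)[:2]/2)@x,(jar[:2]-(A+B)[:2]/2)@y))
```

```text
plate edge [ 576.4 -125.2  115. ] [ 518.2 -107.3  115. ] 60.89901762757382
scene edge [ 572.7 -120.3  115. ] [ 521.9 -105.5  115. ]
[ 624.  -150.2   20. ]
[ 463.2 -101.    20. ]
[749.4 263.1  20. ]
[591.4 311.9  20. ]
168.2273864995943 431.8695121637459
yaw base 73.12442438492832 72.74060832151055 edge -72.90282128264933 72.90282128264934
origin via base [600.8  60.9] face via base [ 546.5 -116. ] face via edge [ 547.3 -116.2]
purple top c [ 599.3 -214.2   95. ] purple foot [ 594.4 -226.4    0. ]
[[-0.   0.9  0.4]
 [ 0.   0.4 -0.9]
 [-1.  -0.  -0. ]] [ 291.9 -580.7  238.6] [59.5 30.7 -0.3 88.1  0.1 61.2 -4.1]
jar [598.9  27.4  50. ] (np.float64(152.41388237428347), np.float64(-7.200863233711786))
```

```bash
cat >> h.py <<'E'
from scipy.spatial.transform import Rotation as Ro
YAW=np.radians(72.9);FX=np.array([547,-116.2,78.5])
X=np.array([np.cos(YAW),np.sin(YAW),0]);Y=np.array([-X[1],X[0],0])
def rep(goal=None):
    np.set_printoptions(precision=2,suppress=True)
    s=ctrl.get_state();R=Ro.from_euler('xyz',s['tool_rot'],degrees=True).as_matrix()
    G=np.c_[[0,0,-1],X,np.cross([0,0,-1],X)]
    d=s['tcp_pos']-FX
    print('t',s['t'],'tcp in face frame',d@X,d@Y,s['tcp_pos'][2],'twist to goal',Ro.from_matrix(R.T@G).as_rotvec(),'F',np.array(s['force'])@np.c_[X,Y,[0,0,1]],'w',s['width'])
    print(s['joints'])
E
python3 -c "
from h import *
rep()"
```

```text
t 0.4 tcp in face frame -518.9653163293133 107.23716962577072 238.59455573883977 twist to goal [-0.81 -0.   -0.  ] F [ 0.6  -0.52  0.55] w 0.9982116998882481
[59.52 30.74 -0.25 88.12  0.15 61.15 -4.08]
```

{"method": "move_arm", "body": {
  "increments": [
    {"hand":0,"dp":[0,0,0],"twist":[-0.135,0,0]},
    {"hand":0,"dp":[0,0,0],"twist":[-0.135,0,0]},
    {"hand":0,"dp":[0,0,0],"twist":[-0.135,0,0]},
    {"hand":0,"dp":[0,0,0],"twist":[-0.135,0,0]},
    {"hand":0,"dp":[0,0,0],"twist":[-0.135,0,0]},
    {"hand":0,"dp":[0,0,0],"twist":[-0.135,0,0]},
    {"hand":0,"dp":[0,39,9],"twist":[0,0,0]},
    {"hand":0,"dp":[0,39,9],"twist":[0,0,0]},
    {"hand":0,"dp":[0,39,9],"twist":[0,0,0]},
    {"hand":0,"dp":[0,39,9],"twist":[0,0,0]},
    {"hand":0,"dp":[0,39,9],"twist":[0,0,0]},
    {"hand":0,"dp":[0,39,9],"twist":[0,0,0]},
    {"hand":0,"dp":[0,39,9],"twist":[0,0,0]},
    {"hand":0,"dp":[0,39,9],"twist":[0,0,0]},
    {"hand":0,"dp":[0,39,9],"twist":[0,0,0]},
    {"hand":0,"dp":[0,39,9],"twist":[0,0,0]},
    {"hand":0,"dp":[0,39,9],"twist":[0,0,0]},
    {"hand":0,"dp":[0,39,9],"twist":[0,0,0]},
    {"hand":0,"dp":[0,0,0],"twist":[0,0,0]}
  ]
}}

```text
t: 2.78
tcp_pos: [532.9, -160.6, 239.0]
tool_rot: [69.4, 89.9, 52.8]
force: [-0.1, -0.0, -0.4]
width: 0.004
```

```bash
python3 -c "
from h import *
rep()
for n in('scene','top'):
    c=ctrl.read_camera(n);cv2.imwrite(f'pics/{n}1.png',c['color'][:,:,::-1])"
```

```text
t 2.775 tcp in face frame -46.535952068084086 0.4244695951359265 238.95374611655745 twist to goal [ 0.01  0.   -0.  ] F [-0.05  0.05 -0.38] w 0.004142135473843766
[ 27.75  22.97 -19.96 101.65   9.02  56.9  -12.25]
```

View pics/scene1.png

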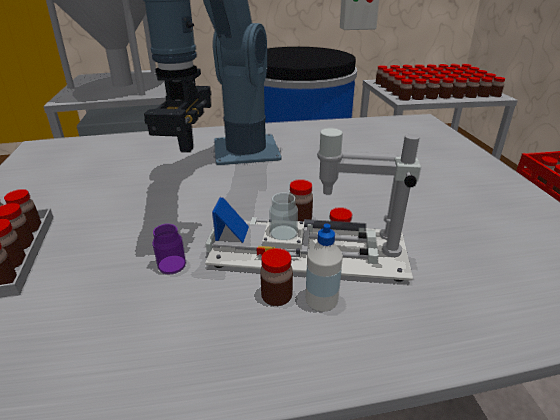

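View pics/top1.png

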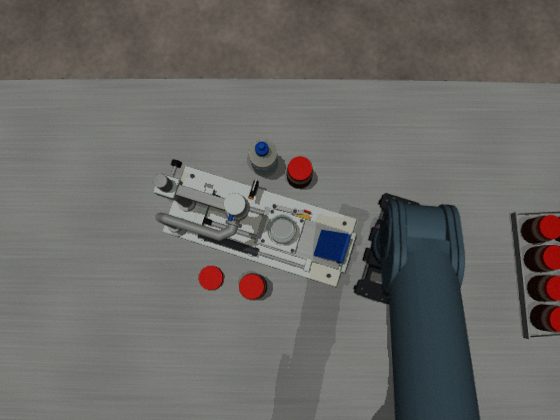

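The fingers (scene tip at about (186,150)) hang behind the plate, with clear space around them. I'll check the tip's projection before descending.

```bash
python3 -c "
from h import *
s=ctrl.get_state();print(proj(ctrl.read_camera('scene'),[s['tcp_pos'],FX,FX+[0,0,36.5]]))"
```

```text
[[184.79709523 149.79200272]
 [216.0975215  217.70748481]
 [214.56445037 203.65754502]]
```

{"method": "move_arm", "body": {
  "increments": [
    {"hand":0,"dp":[27,0,0],"twist":[0,0,0]},
    {"hand":0,"dp":[27,0,0],"twist":[0,0,0]},
    {"hand":0,"dp":[27,0,0],"twist":[0,0,0]},
    {"hand":0,"dp":[27,0,0],"twist":[0,0,0]},
    {"hand":0,"dp":[27,0,0],"twist":[0,0,0]},
    {"hand":0,"dp":[26,0,0],"twist":[0,0,0]},
    {"hand":0,"dp":[0,0,0],"twist":[0,0,0]}
  ]
}}

```text
t: 3.8
tcp_pos: [529.3, -165.5, 76.2]
tool_rot: [-166.1, 89.8, 176.8]
force: [0.7, -0.4, 0.6]
width: 0.006
```

```bash
python3 -c "
from h import *
rep()
for n in('scene',):
    c=ctrl.read_camera(n);cv2.imwrite(f'pics/{n}2.png',cv2.resize(c['color'][100:300,120:320,::-1],None,fx=3,fy=3))"
```

```text
t 3.8 tcp in face frame -52.36832570528338 2.4216129500690933 76.19547004407595 twist to goal [ 0. -0.  0.] F [-0.18 -0.79  0.6 ] w 0.005674045286144166
[ 24.97  35.88 -16.13 107.81  15.18  38.61 -17.24]
```

View pics/scene2.png

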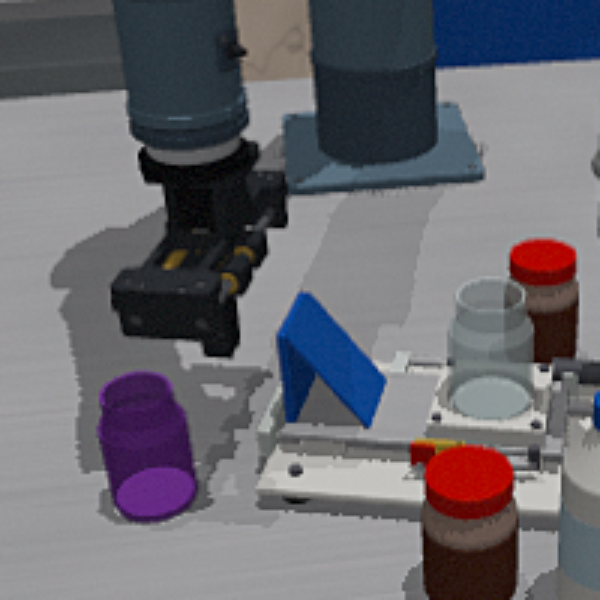

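Pose is good: fingers at plate height, about 52 mm behind the face. Approaching to contact.

{"method": "move_arm", "body": {
  "increments": [
    {"hand":0,"dp":[0,9,1],"twist":[0,0,0]},
    {"hand":0,"dp":[0,9,1],"twist":[0,0,0]},
    {"hand":0,"dp":[0,9,0],"twist":[0,0,0]},
    {"hand":0,"dp":[0,6,0],"twist":[0,0,0]},
    {"hand":0,"dp":[0,4,0],"twist":[0,0,0]},
    {"hand":0,"dp":[0,4,0],"twist":[0,0,0]},
    {"hand":0,"dp":[0,4,0],"twist":[0,0,0]},
    {"hand":0,"dp":[0,4,0],"twist":[0,0,0]}
  ]
}}

```text
t: 4.85
tcp_pos: [547.1, -119.1, 77.7]
tool_rot: [-106.2, 89.9, -123.2]
force: [-1.8, -3.4, 1.6]
width: 0.008
```

```bash
python3 -c "
from h import *
rep()
for n in('scene',):
    c=ctrl.read_camera(n);cv2.imwrite(f'pics/{n}3.png',cv2.resize(c['color'][100:300,120:320,::-1],None,fx=3,fy=3))"
```

```text
t 4.85 tcp in face frame -2.7885129359070904 -0.9366553174501056 77.67849461640853 twist to goal [ 0. -0.  0.] F [-3.77  0.68  1.57] w 0.007624611516700687
[ 19.84  36.04 -16.11 107.16  15.18  38.92 -22.2 ]
```

View pics/scene3.png

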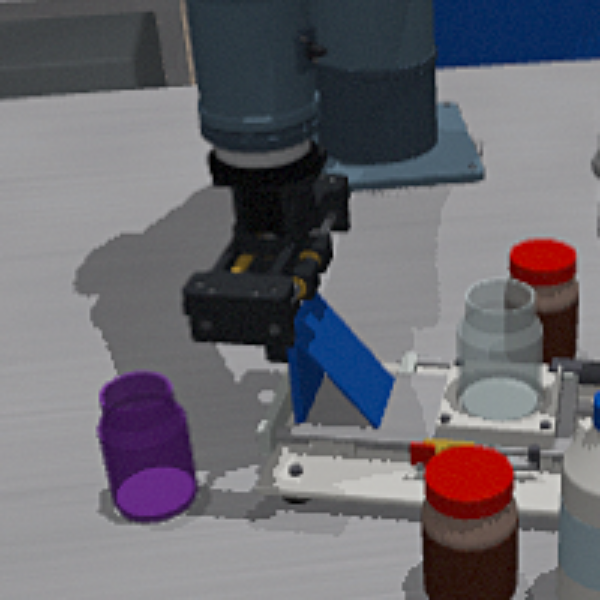

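Contact, with about 4 N against the spring. Pushing in.

{"method": "move_arm", "body": {
  "increments": [
    {"hand":0,"dp":[0,7,0],"twist":[0,0,0]},
    {"hand":0,"dp":[0,7,0],"twist":[0,0,0]},
    {"hand":0,"dp":[0,7,0],"twist":[0,0,0]},
    {"hand":0,"dp":[0,7,0],"twist":[0,0,0]},
    {"hand":0,"dp":[0,7,0],"twist":[0,0,0]},
    {"hand":0,"dp":[0,7,0],"twist":[0,0,0]},
    {"hand":0,"dp":[0,7,0],"twist":[0,0,0]},
    {"hand":0,"dp":[0,7,0],"twist":[0,0,0]},
    {"hand":0,"dp":[0,7,0],"twist":[0,0,0]},
    {"hand":0,"dp":[0,7,0],"twist":[0,0,0]},
    {"hand":0,"dp":[0,7,0],"twist":[0,0,0]},
    {"hand":0,"dp":[0,7,0],"twist":[0,0,0]},
    {"hand":0,"dp":[0,0,0],"twist":[0,0,0]}
  ]
}}

```text
t: 6.52
tcp_pos: [571.4, -39.4, 77.7]
tool_rot: [-101.5, 89.9, -118.5]
force: [-2.4, -6.9, 2.5]
width: 0.009
```

```bash
python3 -c "
from h import *
rep()
for n in('scene','top'):
    c=ctrl.read_camera(n);a=c['color'][100:300,180:380,::-1] if n=='scene' else c['color'][140:300,140:340,::-1];cv2.imwrite(f'pics/{n}4.png',cv2.resize(a,None,fx=3,fy=3))"
```

```text
t 6.525 tcp in face frame 80.63383550316699 -0.7493461848771936 77.65108435224688 twist to goal [ 0. -0.  0.] F [-7.34  0.23  2.47] w 0.009484192619019241
[ 11.32  36.98 -15.97 105.2   15.13  39.96 -30.25]
```

View pics/scene4.png

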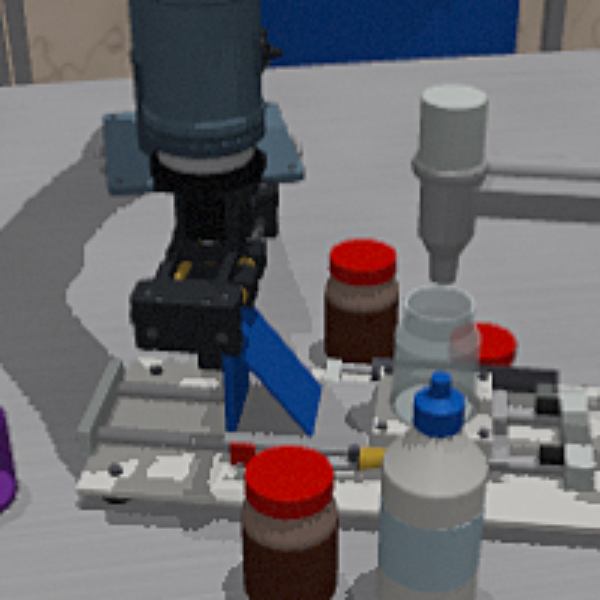

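View pics/top4.png

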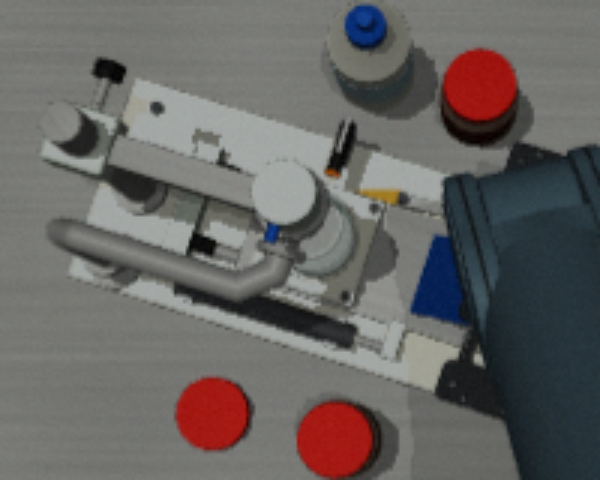

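Shuttle is at about 88–90 mm. Pushing a further 16 mm, past the catch point and short of the hard stop.

{"method": "move_arm", "body": {
  "increments": [
    {"hand":0,"dp":[0,4,0],"twist":[0,0,0]},
    {"hand":0,"dp":[0,4,0],"twist":[0,0,0]},
    {"hand":0,"dp":[0,4,0],"twist":[0,0,0]},
    {"hand":0,"dp":[0,4,0],"twist":[0,0,0]},
    {"hand":0,"dp":[0,0,0],"twist":[0,0,0]},
    {"hand":0,"dp":[0,0,0],"twist":[0,0,0]}
  ]
}}

```text
t: 7.38
tcp_pos: [575.8, -24.8, 77.6]
tool_rot: [-103.7, 89.8, -120.7]
force: [-2.2, -7.0, 3.1]
width: 0.004
```

```bash
python3 -c "
from h import *
rep()
for n in('scene','top'):
    c=ctrl.read_camera(n);a=c['color'][100:300,180:380,::-1] if n=='scene' else c['color'][140:300,140:340,::-1];cv2.imwrite(f'pics/{n}5.png',cv2.resize(a,None,fx=3,fy=3))"
```

```text
t 7.375 tcp in face frame 95.82162341987885 -0.6905790040637463 77.64338996106697 twist to goal [ 0. -0.  0.] F [-7.3   0.09  3.09] w 0.00402870293422169
[  9.77  37.25 -15.92 104.63  15.13  40.29 -31.69]
```

View pics/top5.png

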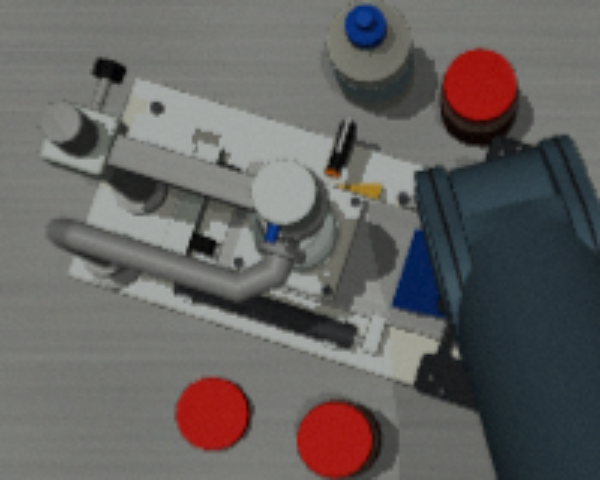

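The shuttle is at about 104 mm, past the catch point. Letting it come back slowly.

{"method": "move_arm", "body": {
  "increments": [
    {"hand":0,"dp":[0,-4,0],"twist":[0,0,0]},
    {"hand":0,"dp":[0,-4,0],"twist":[0,0,0]},
    {"hand":0,"dp":[0,-4,0],"twist":[0,0,0]},
    {"hand":0,"dp":[0,-4,0],"twist":[0,0,0]},
    {"hand":0,"dp":[0,-4,0],"twist":[0,0,0]},
    {"hand":0,"dp":[0,-4,0],"twist":[0,0,0]},
    {"hand":0,"dp":[0,0,0],"twist":[0,0,0]}
  ]
}}

```text
t: 8.35
tcp_pos: [569.6, -45.1, 77.7]
tool_rot: [96.5, 90.0, 79.6]
force: [-0.3, -0.3, -0.0]
width: 0.004
```

```bash
python3 -c "
from h import *
rep()
for n in('scene','top'):
    c=ctrl.read_camera(n);a=c['color'][100:300,180:380,::-1] if n=='scene' else c['color'][140:300,140:340,::-1];cv2.imwrite(f'pics/{n}6.png',cv2.resize(a,None,fx=3,fy=3))"
```

```text
t 8.35 tcp in face frame 74.62511125750828 -0.6755701285842122 77.66979914406194 twist to goal [ 0. -0. -0.] F [-0.33  0.22 -0.  ] w 0.004233692707597984
[ 12.11  36.87 -16.12 105.46  15.06  39.75 -29.5 ]
```

View pics/scene6.png

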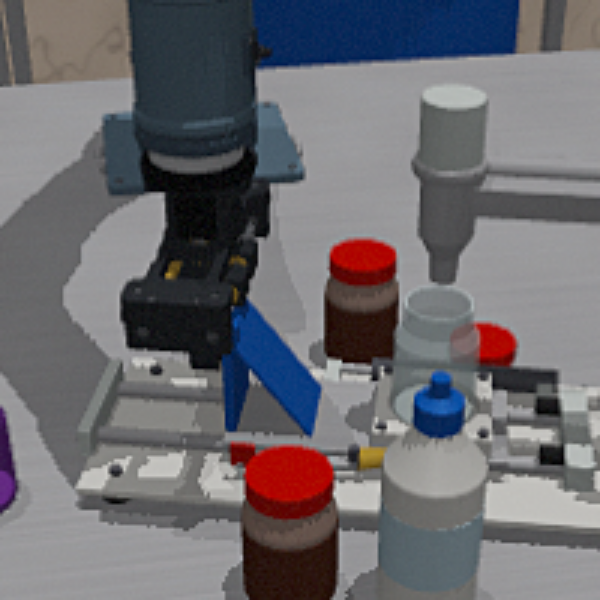

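Force is zero, a gap is opening and the plate stays put, so it has latched. Taking the hand back and up.

{"method": "move_arm", "body": {
  "increments": [
    {"hand":0,"dp":[0,-10,0],"twist":[0,0,0]},
    {"hand":0,"dp":[0,-20,0],"twist":[0,0,0]},
    {"hand":0,"dp":[0,-20,0],"twist":[0,0,0]},
    {"hand":0,"dp":[-25,-10,0],"twist":[0,0,0]},
    {"hand":0,"dp":[-30,-15,0],"twist":[0,0,0]},
    {"hand":0,"dp":[-30,-20,0],"twist":[0,0,0]},
    {"hand":0,"dp":[-30,-30,0],"twist":[0,0,0]},
    {"hand":0,"dp":[-30,-30,0],"twist":[0,0,0]},
    {"hand":0,"dp":[0,-40,0],"twist":[0,0,0]},
    {"hand":0,"dp":[0,-40,0],"twist":[0,0,0]},
    {"hand":0,"dp":[0,0,0],"twist":[0,0,0]},
    {"hand":0,"dp":[0,0,0],"twist":[0,0,0]},
    {"hand":0,"dp":[0,0,0],"twist":[0,0,0]}
  ]
}}

```text
t: 10.07
tcp_pos: [501.5, -269.1, 222.7]
tool_rot: [103.2, 90.0, 86.4]
force: [0.1, -0.7, 1.2]
width: 0.004
```

```bash
python3 -c "
from h import *
rep()
for n in('scene','top'):
    c=ctrl.read_camera(n);a=c['color'][100:300,180:380,::-1] if n=='scene' else c['color'][140:300,140:380,::-1];cv2.imwrite(f'pics/{n}7.png',cv2.resize(a,None,fx=3,fy=3))
    h=cv2.cvtColor(c['color'],cv2.COLOR_RGB2HSV)
    m=cv2.inRange(h,(105,150,40),(125,255,255));k,l,s,ce=cv2.connectedComponentsWithStats(m)
    for i in range(1,k):
        if s[i,4]>60:
            cn=cv2.findContours((l==i).astype('uint8'),0,2)[0][0];print(n,ce[i],cv2.approxPolyDP(cn,3,True)[:,0].tolist())
"
```

```text
t 10.075 tcp in face frame -159.54853240896847 -1.4812467373102578 222.67041022096208 twist to goal [ 0.01 -0.   -0.  ] F [-0.61 -0.28  1.18] w 0.004054428613747632
[ 37.08  25.01 -17.47 100.77   8.81  55.57  -0.65]
scene [307.94 103.01] [[354, 82], [320, 89], [264, 86], [265, 121], [350, 117]]
scene [267.82 222.62] [[259, 200], [254, 213], [255, 242], [258, 243], [263, 222], [283, 244], [286, 228]]
scene [325.81 235.55] [[324, 224], [318, 241], [328, 245], [334, 232]]
top [261.34 148.05] [[256, 144], [258, 154], [267, 152], [264, 142]]
top [294.04 233.24] [[285, 219], [277, 243], [303, 249], [311, 223]]
```

View pics/scene7.png

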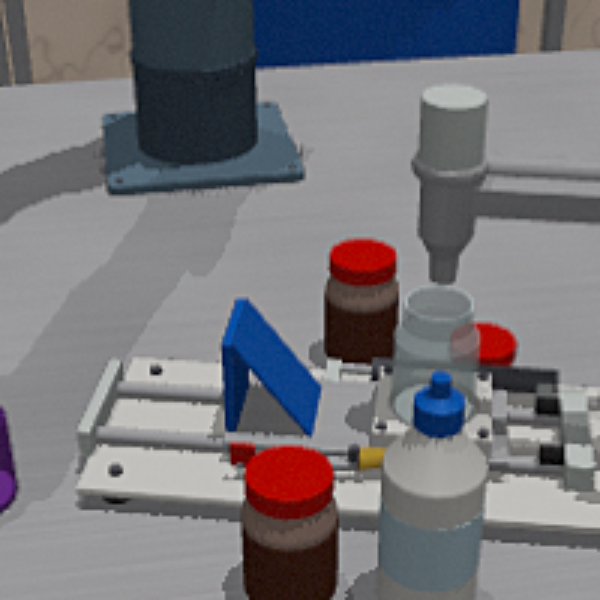

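View pics/top7.png

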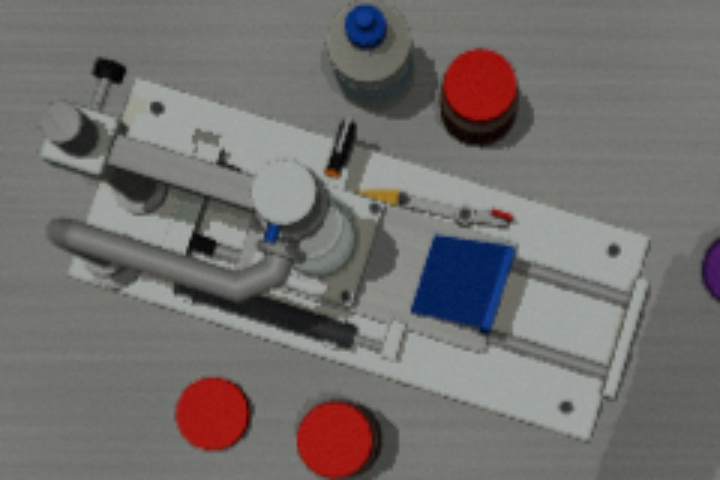

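The plate stays in with the hand away, and the jar stands upright below the nozzle. One check of the travel, then hand in.

```bash
python3 -c "
from h import *
t=ctrl.read_camera('top')
a=(onz(t,(311.5,223),115)+onz(t,(303.5,249.5),115))/2;d=a-FX;print(d@X,d@Y)
d=onz(t,(294.04,233.24),90)-onz(t,(331.85,245.16),90);print('centroid travel',d@X,d@Y)
ctrl.hand_in();print(ctrl.get_state()['t'])"
```

```text
89.41922249421744 0.2909707548850555
centroid travel 88.7942033546725 0.006621206930290668
the job is handed in; nothing more can be done
the job is handed in; nothing more can be done
```

I pushed the blue plate with shut fingers to about 104 mm of travel, let the shuttle come back slowly, and took the hand away. I then handed the job in at about 10 s; no verdict is reported.

- **Latch:** the shuttle stayed in with the hand away. The force along the push direction dropped from about 7 N to about 0.3 N, no more than when clear of everything.
- **Travel:** the camera gave 89.4 mm from the plate's top edge and 88.8 mm from the blue centroid, against 90 ± 2.5 mm. The two disagree by 0.6 mm, within the 2 mm calibration.
- **Jar and surroundings:** the last pictures show the empty jar upright under the nozzle. The filled jars, lid and bottle looked unmoved; I measured only the bottle's cap, which stayed within 0.1 px in the top view.
- **Not measured:** I didn't measure the catch angle (I inferred the latch from the shuttle staying in) or how well the jar is centred under the nozzle. A rough reading at the start put the jar about 7 mm to one side of the plate's centre. I took that as pixel error on the glass and didn't recheck it.

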